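# Slide the long filter home in the test cradle

## Task

Two bare metal tube filters lie in the two V-grooves of the test cradle on the bench. Gently slide the longer one along its own groove until its end rests against the stop bar, without lifting it out of the groove, and leave the shorter one where it lies.

Things in the scene. Friction and masses are not known exactly. Their poses are not given: they have to be found in the camera images.
- cradle: Fixed test cradle: dark steel base plate 280 x 170 x 10 mm with two parallel 90-degree aluminium V-grooves. Origin: centre of the plate's underside, on the bench. x: along the grooves, towards the stop bar; z up. Groove centre lines at y = +45 and -45 mm, from x = -140 (open end) to +110 mm. Rails 52 mm wide, top edges 35 mm above the bench. A 16 mm adapter, 20 mm tall, stands loose between them.
- stop: Fixed aluminium stop bar across the far end of both grooves, rigid, 16 mm thick, 160 mm wide, its top 62 mm above the bench. Origin: middle of the foot of the face that the tubes come to rest against (110 mm ahead of the cradle's origin, 10 mm above the bench). Axes as the cradle's.
- long_tube_center (a point): Centre of the longer tube: steel cylinder with flat ends, 36 mm diameter, 110 mm long, about 0.35 kg, lying in either groove, 90 to 140 mm short of the stop. x: along the tube, towards the stop. Its axis is 41.5 mm, its top 59.5 mm above the bench: half its end face stands clear above the rails. It slides with a few newtons of friction. Seated, its centre is 55 mm before the stop's face.
- short_tube_center (a point): Centre of the shorter tube, to be left alone: the same steel cylinder, 36 mm diameter but 70 mm long, lying in the other groove, 90 mm beside the longer one's groove. x axis along the tube.
Not all that is in view belongs to the job. Leave any pink, red or yellow look-alike of the part that bears long_tube_center alone.

How it is judged:
At the end, for the whole second after the job is handed in: The longer tube lies at rest in its groove, in line with it (within 10 degrees), its end against the stop bar or less than 10 mm from it (x of long_tube_center in the frame of stop between -0.065 and -0.048 m and z of long_tube_center in the frame of cradle between 0.036 and 0.048 m and angle between the x axis of long_tube_center and the x axis of cradle, either way round below 0.17 rad and (y of long_tube_center in the frame of cradle between 0.035 and 0.055 m or y of long_tube_center in the frame of cradle between -0.055 and -0.035 m) and linear speed of long_tube below 0.02 m/s); the robot touches nothing.
It fails at once if the longer tube is lifted out of its groove (more than 15 mm) (z of long_tube_center in the frame of cradle above 0.0565 m).
It fails at once if the longer tube is rammed against the stop bar (more than 40 N) (contact force between long_tube and stop above 40 N).
It fails at once if the shorter tube is moved by more than 15 mm (distance of short_tube_center from where it was at the start of the episode above 0.015 m).
It also fails if it takes over 40 s, if anything falls off the work surface, if the arm or the gripper's body presses on something with over 40 N, if the wrist force passes 120 N, or if a joint passes its speed limit or range.

## Robot

A 6-joint arm with a two-finger parallel gripper is mounted at the origin on the work surface. World frame = base frame: x ahead of the robot, y to its left, z up, the work surface at z = 0. Lengths are in m, angles in rad, forces in N, time in s.
With the tool pointing down it reaches from about 0.35 to 0.975 m from the base axis. Payload 4.9 kg.
Tool frame: the origin (TCP) lies on the centre line of the jaws, within the pads' length; the fingertips stand 14 mm ahead of it and the grasp point (between the pads) lies 5 mm behind it (manip.nose_length is the distance from the TCP to the fingertips, in m); z points along the fingers, y is the line along which they close (so a half turn about z gives the same grasp; the last joint's range is limited). The gripper opens to 85 mm and grips with 20 to 120 N. Pads are 22 mm wide; open, the fingers measure 114 mm over their backs; the gripper's body (76 mm by 85 mm) begins 54 mm behind the grasp point. The pads swing forward as they close: fully open they stand 13 mm farther back than shut.
Start: joints at [-1.259, 0.053, 1.613, -0, 1.476, -0.119], TCP at [0.261, -0.568, 0.245] pointing down, gripper open.
Joint ranges: [-3.01, 3.01], [-1.01, 2.22], [0.06, 2.58], [-1.02, 4.17], [0.09, 2.62], [-3.14, 3.14]. Speed limits (rad/s): [2.57, 2.57, 3.14, 3.14, 3.14, 3.14].

## Interface

Orientations are given as a unit quaternion [w, x, y, z].
In Python, from plant import manip, imaging gives the robot as it stands.
- The arm moves only by the tool play_rows, never from a script. Its argument "commands" is a list of rows, each a list of 6 numbers: the shift along the tool's x, y, z in mm, then the turn, a rotation vector about the tool's x, y, z in degrees. A call has 1 to 5 rows; each row shifts and turns the commanded pose from where the row before left it, along the tool's axes as they then stand; what a row does not reach is not made up. A row lasts 1/12 s, in which the tool goes at most 41.7 mm and 7.16 degrees, less where a joint would pass 70% of its speed; a pose out of reach is approached as far as the arm can. A call is refused whole if a number of a shift passes 41.7 or a number of a turn 7.16, either way. A call with a gripper value outside its range is refused whole. "hand" is the finger opening in mm, from 0 to 85.4, set as the call begins (left out, the last holds). The fingers move at their own pace and stop on an object; the grip force is fixed at half the most. Time passes only in rows, so rows that do not move let the fingers close. It gives the time, the measured TCP pose, the force, the opening and the grip force at its end, in the units of the state.
- manip.state(): the state, without advancing time (a new reading comes with each control period).
- imaging.grab_frame(name): name is "scene" or "top"; returns a dict with "image" (480x640x3 uint8, red, green, blue), "fx", "fy", "cx", "cy" (pixels), "R" (3x3) and "t" (3): a world point X has camera coordinates R X + t. Camera axes: x right, y down, z forward; pixel columns grow to the right and rows downward; lengths in m; the calibration is good to about 2 mm. A picture is of the moment at which its call begins. There is no depth.
- manip.job_done(): hands the job in; it is judged then, once.
The state is a dict: "time": time; "joint_pos": joint angles; "joint_vel": joint speeds; "joint_efforts": joint torques, N m; "tool_pos": TCP position; "tool_rot": TCP orientation; "contact_force": force on the tool from outside, world axes, zero at the start; "ft_torque": the same for the moment, N m; "gripper_width": opening from 0.0 (shut) to 1.0 (fully open); "grasp_force": force on a finger pad.
Only numpy, scipy, OpenCV 4.12 (cv2) and the standard library are available. Lean on these libraries where they do the work, as an engineer would, in place of code of your own. Each camera call takes 0.05 s, during which the arm holds its last target. There are 200 camera calls.

## Working session

There is one attempt and no reset: what is moved stays moved. The work goes in short steps, Python scripts to look and compute and a tool call to move; the robot and the scene stay as the last step left them, time stands still between calls to the robot, and variables do not carry over. Pictures are saved under pics/ and viewed, at most 10 in all, crops included, and the job is handed in when it is done.

Besides the shell and the picture viewer there is one more tool, called after ">>>" as name([rows], argument=value, ...), one row to a line, values as JSON. play_rows: Moves the arm, as the interface text tells. Its arguments: {"type":"object","properties":{"commands":{"type":"array","items":{"type":"array","items":{"type":"number"}}},"hand":{"type":"number"}},"required":["commands"]}

```bash
mkdir -p pics; python3 - <<'E'
from plant import manip, imaging
import cv2,pickle
s=manip.state();print(s['time'],s['tool_pos'],s['tool_rot'])
d={}
for n in('scene','top'):
    f=imaging.grab_frame(n);d[n]=f;cv2.imwrite(f'pics/{n}0.png',f['image'][:,:,::-1]);print(n,f['fx'],f['R'],f['t'])
pickle.dump(d,open('f0.pkl','wb'))
E
```

```text
0.0 [ 0.26082005 -0.56732743  0.24407812] [-1.00222498e-03  9.76887823e-01  2.13750251e-01 -8.98486109e-05]
scene 445.3692718238127 [[ 0.24665809  0.96909519 -0.0037825 ]
 [ 0.53583715 -0.13963358 -0.83269503]
 [-0.80748891  0.20336416 -0.55371895]] [-0.24994943 -0.23061943  1.2824547 ]
top 496.69801064075807 [[ 0.01683245 -0.99982912 -0.00764248]
 [-0.99102991 -0.01566984 -0.13271841]
 [ 0.13257597  0.0098079  -0.99112432]] [0.10494935 0.55593546 0.95537005]
```

View pics/top0.png

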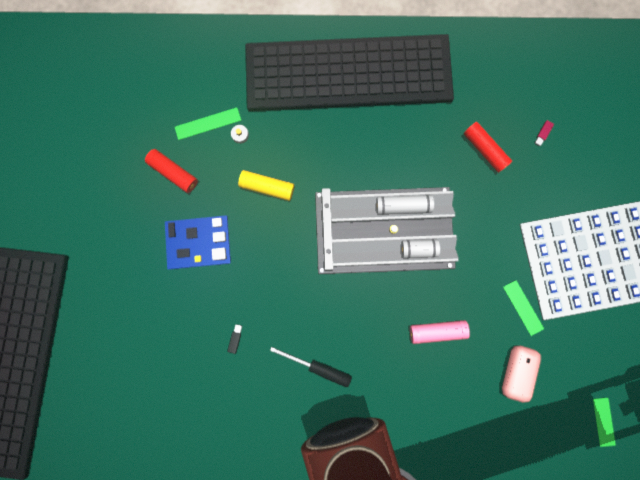

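View pics/scene0.png

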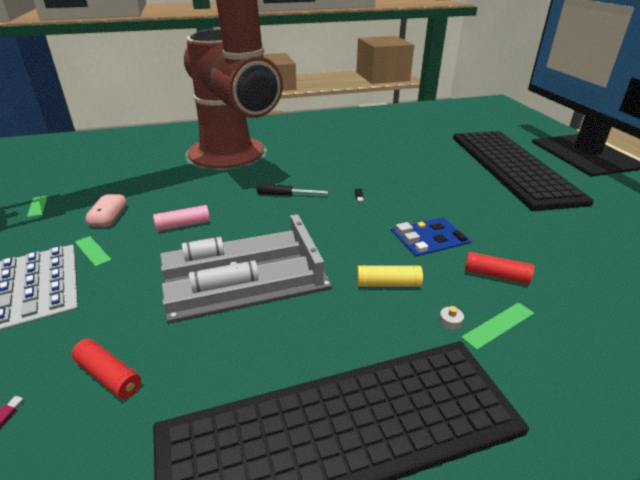

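The top view shows the stop bar at about column 327. The long tube is in the far groove (centre ~(405,204)), and the short one is in the near groove (~(421,248)). I'll enlarge this to pick the edges.

```bash
cat > h.py <<'E'
import numpy as np
def ray(f,u,v,z):
    R=np.array(f['R']);t=np.array(f['t'])
    c=-R.T@t; d=R.T@np.array([(u-f['cx'])/f['fx'],(v-f['cy'])/f['fy'],1])
    return c+d*(z-c[2])/d[2]
E
python3 - <<'E'
import pickle,cv2
d=pickle.load(open('f0.pkl','rb'))
im=d['top']['image'][180:280,310:465,::-1]
cv2.imwrite('pics/crop.png',cv2.resize(im,None,fx=5,fy=5,interpolation=cv2.INTER_CUBIC))
E
```

```text
(no output)
```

View pics/crop.png

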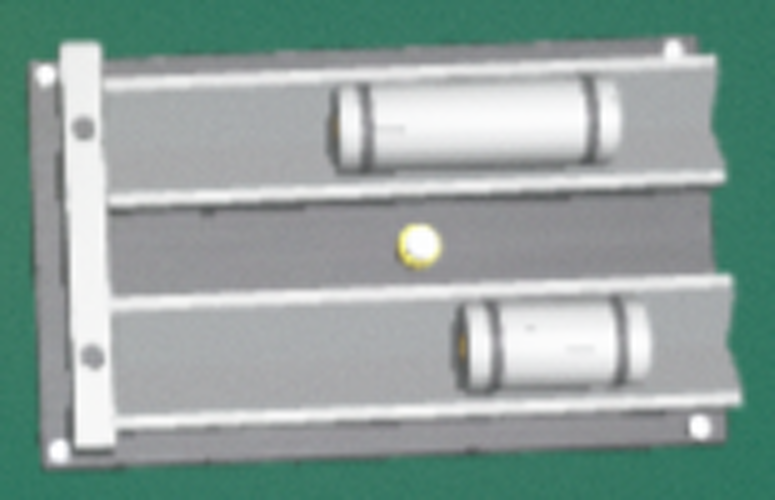

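```bash
python3 - <<'E'
import pickle,numpy as np
from h import ray
f=pickle.load(open('f0.pkl','rb'))['top']
P=lambda x,y,z:ray(f,310+(x+.5)/5-.5,180+(y+.5)/5-.5,z)
np.set_printoptions(precision=4,suppress=True)
pl=np.array([P(30,62,.01),P(695,38,.01),P(727,438,.01),P(42,468,.01)]);print('plate',pl,np.linalg.norm(np.diff(pl,axis=0),axis=1))
st=np.array([P(102,43,.062),P(115,446,.062)]);print('stop',st,np.linalg.norm(st[1]-st[0]))
c=pl.mean(0);ex=(pl[0]+pl[3]-pl[1]-pl[2]);ex=ex/np.linalg.norm(ex);ey=np.array([-ex[1],ex[0],0])
print('c',c,'ex',ex,'yaw',np.degrees(np.arctan2(ex[1],ex[0])))
F=lambda p:((p-c)@ex,(p-c)@ey,p[2])
print('stop in cradle',[F(p) for p in st])
for n,a in dict(lf=(337,128,.055),lr=(622,118,.0415),ltop=(480,122,.0595),sf=(467,348,.055),sr=(650,340,.0415)).items():
    p=P(*a);print(n,p,F(p))
for a in[(105,82),(715,62),(108,200),(722,178),(110,302),(730,280),(115,423),(740,400)]:print(F(P(*a,.035)))
E
```

```text
plate [[ 0.6517  0.1264  0.01  ]
 [ 0.6661 -0.1498  0.01  ]
 [ 0.4999 -0.16    0.01  ]
 [ 0.4831  0.1184  0.01  ]] [0.2766 0.1666 0.2789]
stop [[0.648  0.097  0.062 ]
 [0.4889 0.0896 0.062 ]] 0.1592724391053553
c [ 0.5752 -0.0162  0.01  ] ex [-0.056   0.9984  0.    ] yaw 93.21078734311203
stop in cradle [(np.float64(0.1089419264276983), np.float64(-0.07907338702906407), np.float64(0.062000000000000055)), (np.float64(0.11056029122056511), np.float64(0.08019082977422895), np.float64(0.062000000000000055))]
lf [0.6167 0.0034 0.055 ] (np.float64(0.017335317575858298), np.float64(-0.04254886295359463), np.float64(0.05500000000000005))
lr [ 0.6253 -0.1121  0.0415] (np.float64(-0.09855465171913588), np.float64(-0.044603715727688016), np.float64(0.04149999999999998))
ltop [ 0.6191 -0.0523  0.0595] (np.float64(-0.03849224766302672), np.float64(-0.04178252105683106), np.float64(0.0595))
sf [ 0.53   -0.0475  0.055 ] (np.float64(-0.028644324401160222), np.float64(0.04689679987859793), np.float64(0.05500000000000005))
sr [ 0.5358 -0.122   0.0415] (np.float64(-0.10340500206985766), np.float64(0.04
[... 156 characters left out ...]
.float64(-0.13921807640403197), np.float64(-0.0673706899801482), np.float64(0.03500000000000003))
(np.float64(0.10866143054120093), np.float64(-0.02073965774048446), np.float64(0.03500000000000003))
(np.float64(-0.13848262916104562), np.float64(-0.01970322218040692), np.float64(0.03500000000000003))
(np.float64(0.1096003990751572), np.float64(0.02065001878131849), np.float64(0.03500000000000003))
(np.float64(-0.13857949678335993), np.float64(0.021747389266634554), np.float64(0.03500000000000003))
(np.float64(0.10965684383220699), np.float64(0.06920451434059206), np.float64(0.03500000000000003))
(np.float64(-0.1389252441361451), np.float64(0.0699405615734392), np.float64(0.03500000000000003))
```

The plate measures 277 x 167 mm, the bar is 159 mm wide, and the rails come out at y = ±20/±69 mm, so the cradle fit is good. The long tube's centre is at about x = -0.04 in the cradle, a gap of about 93 mm. I'll close the fingers and go to a point behind it.

>>> play_rows([
  [33.8, -15, 0, 0, 0, 0],
  [33.8, -15, 0, 0, 0, 0],
  [33.8, -15, 0, 0, 0, 0],
  [33.8, -15, 0, 0, 0, 0],
  [33.8, -15, 0, 0, 0, 0],
], hand=0)

```text
time: 0.52
tool_pos: [0.3839, -0.4276, 0.2447]
tool_rot: [-0.0, 0.977, 0.213, -0.0]
contact_force: [-0.1, -0.7, -0.1]
gripper_width: 0.301
grasp_force: 0.0
```

>>> play_rows([
  [33.8, -15, 0, 0, 0, 0],
  [33.8, -15, 0, 0, 0, 0],
  [33.8, -15, 0, 0, 0, 0],
  [33.8, -15, 0, 0, 0, 0],
  [33.8, -15, 0, 0, 0, 0],
])

```text
time: 0.93
tool_pos: [0.5062, -0.2887, 0.2448]
tool_rot: [-0.0, 0.977, 0.214, -0.0]
contact_force: [-0.0, -0.3, -0.5]
gripper_width: 0.002
grasp_force: 0.0
```

>>> play_rows([
  [33.8, -15, 0, 0, 0, 0],
  [33.8, -15, 0, 0, 0, 0],
  [33.8, -15, 0, 0, 0, 0],
  [33.8, -15, 0, 0, 0, 0],
  [33.8, -15, 0, 0, 0, 0],
])

```text
time: 1.35
tool_pos: [0.6284, -0.15, 0.2447]
tool_rot: [-0.0, 0.977, 0.214, -0.0]
contact_force: [0.6, 0.4, 0.6]
gripper_width: 0.004
grasp_force: 0.0
```

>>> play_rows([
  [0, 0, 20, 0, 0, 7.1],
  [0, 0, 20, 0, 0, 7.1],
  [0, 0, 20, 0, 0, 7.1],
  [0, 0, 20, 0, 0, 0],
  [0, 0, 0, 0, 0, 0],
])

```text
time: 1.77
tool_pos: [0.6246, -0.1504, 0.1591]
tool_rot: [-0.002, 1.0, 0.03, -0.005]
contact_force: [-0.7, 1.2, -1.5]
gripper_width: -0.002
grasp_force: 0.0
```

```bash
cat > w.py <<'E'
import numpy as np,sys
from scipy.spatial.transform import Rotation as Ro
from plant import manip
np.set_printoptions(precision=4,suppress=True)
c=np.array([.5752,-.0162,0]);ex=np.array([-.056,.9984,0]);ey=np.array([-.9984,-.056,0])
s=manip.state();p=np.array(s['tool_pos']);q=s['tool_rot']
R=Ro.from_quat([q[1],q[2],q[3],q[0]]).as_matrix()
print(s['time'],p,'F',s['contact_force'],'w',s['gripper_width'],'nose',manip.nose_length)
print('cradle',(p-c)@ex,(p-c)@ey,'toolx yaw',np.degrees(np.arctan2(R[1,0],R[0,0])),'z',R[:,2])
t=c+float(sys.argv[1])*ex+float(sys.argv[2])*ey;t[2]=float(sys.argv[3])
print('to go tool mm',R.T@(t-p)*1000)
E
python3 w.py -0.137 -0.045 0.1
```

```text
1.7667 [ 0.6246 -0.1504  0.1591] F [-0.6508  1.2319 -1.523 ] w -0.0018708712008355798 nose 0.014
cradle -0.13673192035306217 -0.04182611000381645 toolx yaw 3.4089918708946536 z [-0.0095  0.0035 -0.9999]
to go tool mm [ 3.7166  0.5101 59.0564]
```

>>> play_rows([
  [0, 0, 0, 0, 0, 0],
  [0, 0, 25, 0, 0, 0],
  [0, 0, 25, 0, 0, 0],
  [0, 0, 25, 0, 0, 0],
  [0, 0, 0, 0, 0, 0],
])

```text
time: 2.18
tool_pos: [0.6251, -0.1509, 0.0863]
tool_rot: [-0.001, 1.0, 0.03, -0.003]
contact_force: [-1.5, 0.6, -1.8]
gripper_width: -0.002
grasp_force: 0.0
```

```bash
python3 w.py -0.14 -0.045 0.055; python3 - <<'E'
from plant import imaging
import cv2,numpy as np
a=imaging.grab_frame('scene')['image'][200:330,130:340,::-1];b=imaging.grab_frame('top')['image'][150:290,310:500,::-1]
o=[cv2.resize(x,(560,380 if i else 350),interpolation=cv2.INTER_CUBIC)[:300 if 0 else None] for i,x in enumerate((a,b))]
o=[cv2.resize(x,(400,280)) for x in o]
cv2.imwrite('pics/c1.png',np.hstack(o))
E
```

```text
2.1833 [ 0.6251 -0.1509  0.0863] F [-1.4669  0.5976 -1.8443] w -0.0022577992456505333 nose 0.014
cradle -0.13732577866786136 -0.04230476231542989 toolx yaw 3.3858594418287127 z [-0.0068  0.0025 -1.    ]
to go tool mm [ 2.8929  2.7654 31.2632]
```

View pics/c1.png

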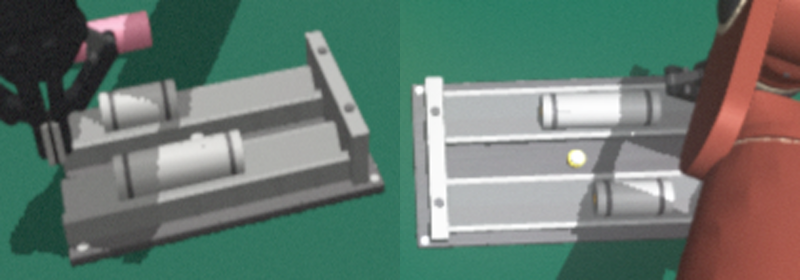

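The fingers are above the open end, behind the long tube (scene tip ~(159,274) full-frame). I'll check that against the projection, then lower.

```bash
python3 - <<'E'
import pickle,numpy as np
d=pickle.load(open('f0.pkl','rb'))
for n in d:
    f=d[n]
    for X in([.6251,-.1509,.0723],[.6251,-.1509,.0593]):
        q=np.array(f['R'])@X+f['t'];print(n,f['fx']*q[0]/q[2]+f['cx'],f['fy']*q[1]/q[2]+f['cy'])
E
```

```text
scene 160.50694607539663 273.0266959192784
scene 162.0759599519876 279.36338943474965
top 457.44974555749076 200.41011346656305
top 455.69802234192184 201.76634561014316
```

>>> play_rows([
  [3, 3, 16, 0, 0, 0],
  [0, 0, 6, 0, 0, 0],
  [0, 0, 0, 0, 0, 0],
  [0, 0, 0, 0, 0, 0],
])

```text
time: 2.62
tool_pos: [0.6315, -0.1547, 0.0697]
tool_rot: [0.0, 1.0, 0.03, 0.001]
contact_force: [0.1, 0.9, 0.7]
gripper_width: -0.001
grasp_force: 0.0
```

>>> play_rows([
  [-3, 0, 8, 0, 0, 0],
  [0, 0, 5, 0, 0, 0],
  [0, 0, 0, 0, 0, 0],
  [0, 0, 0, 0, 0, 0],
])

```text
time: 2.95
tool_pos: [0.6274, -0.1545, 0.0547]
tool_rot: [-0.0, 1.0, 0.029, -0.001]
contact_force: [0.1, -0.4, 0.1]
gripper_width: -0.002
grasp_force: 0.0
```

```bash
python3 w.py -0.125 -0.045 0.055
```

```text
2.95 [ 0.6274 -0.1545  0.0547] F [ 0.0642 -0.3967  0.0999] w -0.0021447320458998272 nose 0.014
cradle -0.14103249037221244 -0.04433185367632607 toolx yaw 3.3801347935845607 z [-0.0011  0.0004 -1.    ]
to go tool mm [  0.7127 -16.0387  -0.2468]
```

>>> play_rows([
  [0, -5, 0, 0, 0, 0],
  [0, -5, 0, 0, 0, 0],
  [0, -5, 0, 0, 0, 0],
  [0, -4, 0, 0, 0, 0],
  [0, -3, 0, 0, 0, 0],
])

```text
time: 3.37
tool_pos: [0.6266, -0.1319, 0.0554]
tool_rot: [-0.0, 1.0, 0.03, 0.0]
contact_force: [-0.4, -0.3, -0.2]
gripper_width: -0.0
grasp_force: 0.0
```

>>> play_rows([
  [0, -3, 0, 0, 0, 0],
  [0, -3, 0, 0, 0, 0],
  [0, -3, 0, 0, 0, 0],
  [0, -3, 0, 0, 0, 0],
  [0, -3, 0, 0, 0, 0],
])

```text
time: 3.78
tool_pos: [0.6258, -0.1182, 0.0554]
tool_rot: [0.001, 1.0, 0.03, 0.0]
contact_force: [0.4, -3.5, -0.9]
gripper_width: -0.002
grasp_force: 1.3
```

>>> play_rows([
  [0, -3, 0, 0, 0, 0],
  [0, -3, 0, 0, 0, 0],
  [0, -3, 0, 0, 0, 0],
  [0, -3, 0, 0, 0, 0],
  [0, -3, 0, 0, 0, 0],
])

```text
time: 4.2
tool_pos: [0.6249, -0.1027, 0.0554]
tool_rot: [0.0, 1.0, 0.029, 0.0]
contact_force: [0.1, -3.1, -1.0]
gripper_width: 0.001
grasp_force: 1.4
```

```bash
python3 w.py -0.025 -0.045 0.055; python3 - <<'E'
from plant import imaging
import cv2,numpy as np
a=imaging.grab_frame('scene')['image'][200:330,130:340,::-1];b=imaging.grab_frame('top')['image'][180:280,310:470,::-1]
o=[cv2.resize(x,(400,250),interpolation=cv2.INTER_CUBIC) for x in (a,b)]
cv2.imwrite('pics/c2.png',np.hstack(o))
E
```

```text
4.2 [ 0.6249 -0.1027  0.0554] F [ 0.1362 -3.0563 -1.0435] w 0.0010556939167907248 nose 0.014
cradle -0.08909534419004393 -0.04475044428532937 toolx yaw 3.3801875387754006 z [ 0.0002 -0.0002 -1.    ]
to go tool mm [  0.4367 -64.0979   0.355 ]
```

View pics/c2.png

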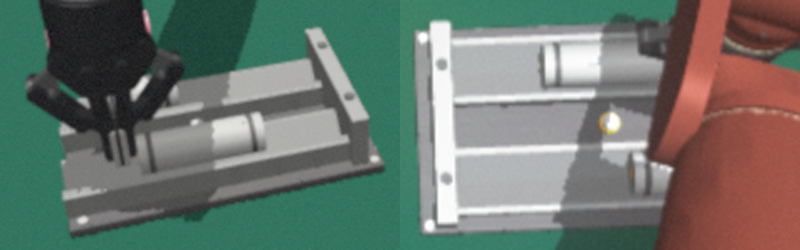

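The long tube is sliding straight under about 3 N. Its front end is now near column 368, leaving about 74 mm. I'll continue.

>>> play_rows([
  [0, -3, 0, 0, 0, 0],
  [0, -3, 0, 0, 0, 0],
  [0, -3, 0, 0, 0, 0],
  [0, -3, 0, 0, 0, 0],
  [0, -3, 0, 0, 0, 0],
])

```text
time: 4.72
tool_pos: [0.624, -0.0876, 0.0554]
tool_rot: [0.0, 1.0, 0.03, 0.0]
contact_force: [0.6, -3.3, 0.1]
gripper_width: 0.001
grasp_force: 1.5
```

>>> play_rows([
  [0, -3, 0, 0, 0, 0],
  [0, -3, 0, 0, 0, 0],
  [0, -3, 0, 0, 0, 0],
  [0, -3, 0, 0, 0, 0],
  [0, -3, 0, 0, 0, 0],
])

```text
time: 5.13
tool_pos: [0.6231, -0.0726, 0.0554]
tool_rot: [0.0, 1.0, 0.03, 0.0]
contact_force: [0.9, -2.9, -0.2]
gripper_width: 0.0
grasp_force: 1.5
```

>>> play_rows([
  [0, -3, 0, 0, 0, 0],
  [0, -3, 0, 0, 0, 0],
  [0, -3, 0, 0, 0, 0],
  [0, -3, 0, 0, 0, 0],
  [0, -3, 0, 0, 0, 0],
])

```text
time: 5.55
tool_pos: [0.6222, -0.0576, 0.0554]
tool_rot: [0.0, 1.0, 0.03, 0.0]
contact_force: [1.7, -2.7, 0.6]
gripper_width: 0.001
grasp_force: 1.6
```

>>> play_rows([
  [0, -3, 0, 0, 0, 0],
  [0, -3, 0, 0, 0, 0],
  [0, -3, 0, 0, 0, 0],
  [0, -2, 0, 0, 0, 0],
  [0, -2, 0, 0, 0, 0],
])

```text
time: 5.97
tool_pos: [0.6214, -0.0447, 0.0554]
tool_rot: [0.0, 1.0, 0.03, 0.0]
contact_force: [1.1, -4.0, 0.6]
gripper_width: -0.001
grasp_force: 1.7
```

```bash
python3 w.py -0.0145 -0.045 0.055; python3 - <<'E'
from plant import imaging
import cv2,numpy as np
a=imaging.grab_frame('scene')['image'][200:330,130:340,::-1];b=imaging.grab_frame('top')['image'][180:260,310:410,::-1]
o=[cv2.resize(a,(400,250),interpolation=cv2.INTER_CUBIC),cv2.resize(b,(400,250),interpolation=cv2.INTER_CUBIC)]
cv2.imwrite('pics/c3.png',np.hstack(o))
E
```

```text
5.9667 [ 0.6214 -0.0447  0.0554] F [ 1.0991 -3.9744  0.5952] w -0.0006189497744796241 nose 0.014
cradle -0.031032276581921748 -0.044564490920347095 toolx yaw 3.390445105739076 z [ 0.0001 -0.0001 -1.    ]
to go tool mm [  0.4847 -16.5323   0.3763]
```

View pics/c3.png

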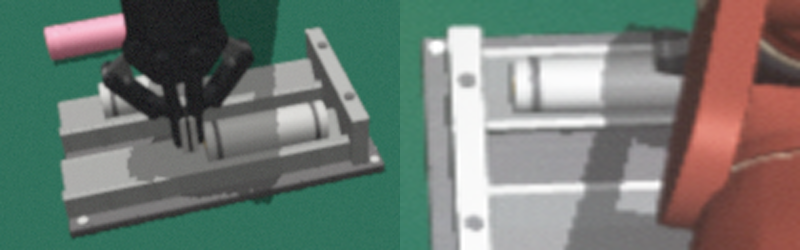

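The front end is at about column 339 and the bar's edge at about 331, so roughly 16 mm remain. I'll go on slowly.

>>> play_rows([
  [0, -2, 0, 0, 0, 0],
  [0, -2, 0, 0, 0, 0],
  [0, -2, 0, 0, 0, 0],
  [0, -1, 0, 0, 0, 0],
  [0, -1, 0, 0, 0, 0],
])

```text
time: 6.48
tool_pos: [0.6209, -0.0368, 0.0553]
tool_rot: [0.0, 1.0, 0.03, 0.0]
contact_force: [1.5, -3.6, 0.4]
gripper_width: -0.004
grasp_force: 1.9
```

>>> play_rows([
  [0, -1, 0, 0, 0, 0],
  [0, -1, 0, 0, 0, 0],
  [0, -1, 0, 0, 0, 0],
  [0, -1, 0, 0, 0, 0],
])

```text
time: 6.82
tool_pos: [0.6207, -0.0329, 0.0553]
tool_rot: [0.0, 1.0, 0.029, 0.0]
contact_force: [-0.3, -3.5, 0.3]
gripper_width: 0.0
grasp_force: 1.9
```

```bash
python3 w.py -0.0145 -0.045 0.055; python3 - <<'E'
from plant import imaging
import cv2,numpy as np
b=imaging.grab_frame('top')['image'][185:245,310:385,::-1]
cv2.imwrite('pics/c4.png',cv2.resize(b,None,fx=8,fy=8,interpolation=cv2.INTER_CUBIC))
E
```

```text
6.8167 [ 0.6207 -0.0329  0.0553] F [-0.3282 -3.5078  0.3343] w 0.0003672823060274074 nose 0.014
cradle -0.01921727209053081 -0.04449973919313666 toolx yaw 3.3775469010541213 z [ 0.0001 -0.     -1.    ]
to go tool mm [ 0.5113 -4.7168  0.3326]
```

View pics/c4.png

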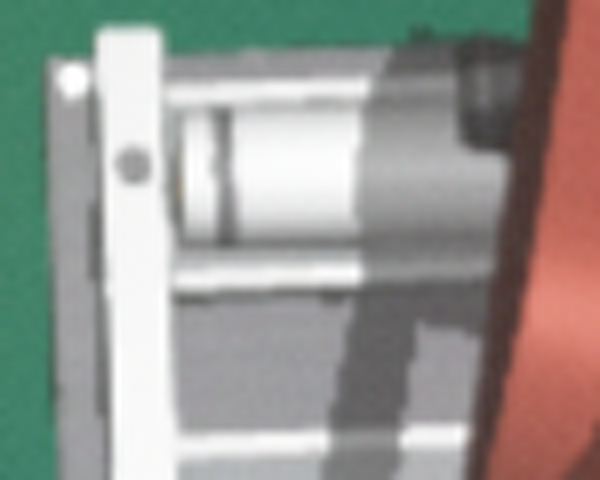

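About 2 px (4 mm) remain. I'll creep in half-millimetre steps and watch the force.

>>> play_rows([
  [0, -0.6, 0, 0, 0, 0],
  [0, -0.6, 0, 0, 0, 0],
  [0, -0.6, 0, 0, 0, 0],
  [0, -0.6, 0, 0, 0, 0],
  [0, 0, 0, 0, 0, 0],
])

```text
time: 7.28
tool_pos: [0.6206, -0.0304, 0.0553]
tool_rot: [-0.0, 1.0, 0.03, 0.0]
contact_force: [1.6, -3.1, 1.6]
gripper_width: 0.003
grasp_force: 1.7
```

>>> play_rows([
  [0, -0.5, 0, 0, 0, 0],
  [0, -0.5, 0, 0, 0, 0],
  [0, -0.4, 0, 0, 0, 0],
  [0, 0, 0, 0, 0, 0],
])

```text
time: 7.62
tool_pos: [0.6205, -0.0291, 0.0553]
tool_rot: [-0.0, 1.0, 0.03, 0.0]
contact_force: [0.4, -3.0, 1.3]
gripper_width: -0.001
grasp_force: 1.8
```

>>> play_rows([
  [0, -0.4, 0, 0, 0, 0],
  [0, -0.4, 0, 0, 0, 0],
  [0, 0, 0, 0, 0, 0],
])

```text
time: 7.87
tool_pos: [0.6204, -0.0287, 0.0553]
tool_rot: [0.0, 1.0, 0.03, 0.0]
contact_force: [1.1, -5.4, 0.6]
gripper_width: -0.002
grasp_force: 2.6
```

>>> play_rows([
  [0, -0.4, 0, 0, 0, 0],
  [0, -0.4, 0, 0, 0, 0],
  [0, 0, 0, 0, 0, 0],
])

```text
time: 8.12
tool_pos: [0.6205, -0.0286, 0.0554]
tool_rot: [0.001, 1.0, 0.03, 0.0]
contact_force: [1.3, -7.3, 0.9]
gripper_width: -0.002
grasp_force: 3.7
```

The force is rising (3 to 7 N) and the tool has stopped advancing, so the tube is against the stop. I'll back off, rise, and check.

>>> play_rows([
  [0, 3, 0, 0, 0, 0],
  [0, 10, 0, 0, 0, 0],
  [0, 10, 0, 0, 0, 0],
  [0, 10, 0, 0, 0, 0],
  [0, 0, 0, 0, 0, 0],
])

```text
time: 8.53
tool_pos: [0.6223, -0.0623, 0.0552]
tool_rot: [0.0, 1.0, 0.029, -0.0]
contact_force: [0.5, 0.4, 0.2]
gripper_width: -0.001
grasp_force: 0.0
```

>>> play_rows([
  [0, 0, -30, 0, 0, 0],
  [0, 0, -35, 0, 0, 0],
  [0, 20, -35, 0, 0, 0],
  [0, 40, 0, 0, 0, 0],
  [0, 40, 0, 0, 0, 0],
])

```text
time: 8.95
tool_pos: [0.6303, -0.161, 0.1598]
tool_rot: [0.001, 1.0, 0.031, 0.003]
contact_force: [0.9, 0.2, -1.5]
gripper_width: 0.001
grasp_force: 0.0
```

>>> play_rows([
  [0, 40, 0, 0, 0, 0],
  [0, 40, 0, 0, 0, 0],
  [0, 40, 0, 0, 0, 0],
  [0, 0, 0, 0, 0, 0],
  [0, 0, 0, 0, 0, 0],
])

```text
time: 9.37
tool_pos: [0.6348, -0.2822, 0.1549]
tool_rot: [-0.0, 1.0, 0.028, -0.0]
contact_force: [-0.1, 0.3, -0.0]
gripper_width: 0.004
grasp_force: 0.0
```

```bash
python3 w.py 0 0 0.055; python3 - <<'E'
from plant import imaging
import cv2,numpy as np
b=imaging.grab_frame('top')['image'][180:280,310:465,::-1]
cv2.imwrite('pics/c5.png',cv2.resize(b,None,fx=5,fy=5,interpolation=cv2.INTER_CUBIC))
E
```

```text
9.3667 [ 0.6348 -0.2822  0.1549] F [-0.1094  0.2779 -0.0053] w 0.004301339556482782 nose 0.014
cradle -0.26892771106441515 -0.044619671539164046 toolx yaw 3.171302094424246 z [-0.0003  0.0009 -1.    ]
to go tool mm [ -44.7833 -268.8095  100.1854]
```

View pics/c5.png

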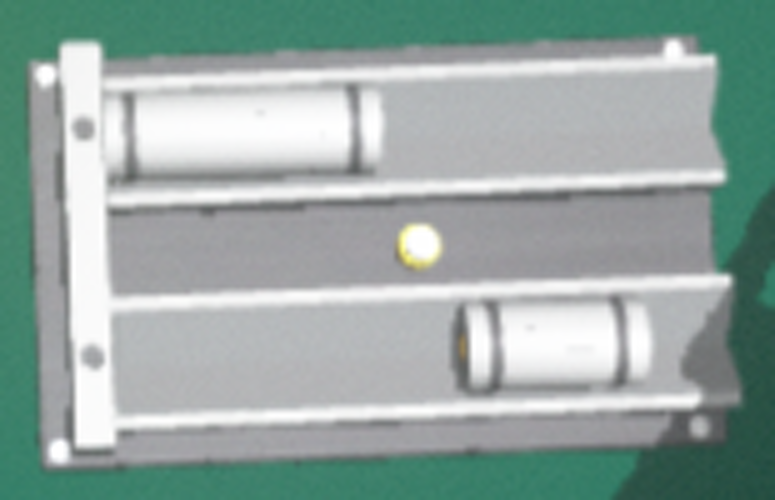

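The long tube's front end (crop x~105) touches the bar and it lies in line in its groove. The short tube is unmoved (crop 457–650), and the arm is clear.

```bash
python3 -c "
from plant import manip
print(manip.job_done())"
```

```text
the job is handed in; nothing more can be done
None
```

The longer tube now rests against the stop bar, still in its groove; it was pushed there with no more than about 7 N measured. The shorter tube hasn't moved, the arm is clear, and the job is handed in (no verdict was returned).

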